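# Set and lock the fence of the jewellery press, then work the handle

## Robot

A 7-joint arm with a two-finger parallel gripper is mounted at the origin on the work surface. World frame = base frame: x ahead of the robot, y to its left, z up, the work surface at z = 0. Lengths are in mm, angles in rad, forces in N, time in s.
With the tool pointing down it reaches from about 400 to 875 mm from the base axis. Payload 19.3 kg.
Tool frame: the origin (TCP) lies at the very end of the fingers, on their centre line; the grasp point (between the pads) lies 19 mm behind it (grip_point_offset is the z of the grasp point in the tool frame, in mm); z points along the fingers, y is the line along which they close (so a half turn about z gives the same grasp; the last joint's range is limited). The gripper opens to 85 mm and grips with 20 to 120 N. Pads are 22 mm wide; open, the fingers measure 114 mm over their backs; the gripper's body (76 mm by 85 mm) begins 54 mm behind the grasp point. The pads swing forward as they close: fully open they stand 13 mm farther back than shut.
Start: joints at [1.161, 0.521, -0.036, 1.599, 0.021, 1.021, -0.113], TCP at [208.283, -589.264, 231.291] pointing down, gripper open.
Joint ranges: [-2.91, 2.91], [-0.3, 2.13], [-1.5, 1.42], [0.17, 2.43], [-1.26, 4.41], [0.16, 1.93], [-2.52, 2.52]. Speed limits (rad/s): [1.89, 1.89, 2.39, 2.39, 3.01, 3.01, 3.01].

## Interface

Orientations are given as a 3x3 rotation matrix whose columns are the frame's x, y, z axes.
In Python, from workcell import movep, movel, goto_joints, open_gripper, clamp, wait, inverse_kinematics, read_state, camera, PlanningError, finish_job, grip_point_offset gives the robot as it stands. Calls block until the motion is done:
- movep(position, orientation): joint-space move of the TCP to a pose.
- movel(position, frame=None, max_speed=150, guard=None): straight line of the TCP; frame=None keeps the orientation; max_speed is the mean speed in mm/s. With guard (N) it stops when the force on the tool has changed by that much, and returns True; else False.
- goto_joints(angles): joint-space move.
- open_gripper() and clamp(): open the fingers fully, or close them until they stop; the grip force is fixed at half the most.
- wait(seconds).
- inverse_kinematics(position, orientation): joint angles nearest the present ones, or None.
- read_state(): the state.
- camera(name): name is "scene" or "top"; returns a dict with "image" (480x640x3 uint8, blue, green, red), "range_z" (480x640 float32, mm along the optical axis (not along the pixel's ray), 0 where there is no reading), "fx", "fy", "cx", "cy" (pixels), "dist_coeffs" ([k1, k2, p1, p2, k3] as OpenCV has them; the pictures are not rectified), "cam_to_world" (4x4, takes a point from camera to world coordinates). Camera axes: x right, y up, looking along -z (the intrinsics and any distortion apply to the point x, -y, -z); pixel columns grow to the right and rows downward; lengths in mm; the calibration is good to about 2 mm. A picture is of the moment at which its call begins.
A pose or a line that the arm cannot do raises PlanningError and nothing moves.
- finish_job(): hands the job in; it is judged then, once.
The state is a dict: "time": time; "qpos": joint angles; "qvel": joint speeds; "joint_efforts": joint torques, N m; "eef_pos": TCP position; "tool_rot": TCP orientation; "ft_force": force on the tool from outside, world axes, zero at the start; "torque": the same for the moment, N m; "finger_gap": finger opening in mm; "gripper_force": force on a finger pad.
Only numpy, scipy, OpenCV 4.12 (cv2) and the standard library are available. Lean on these libraries where they do the work, as an engineer would, in place of code of your own. Each camera call takes 0.05 s, during which the arm holds its last target. There are 200 camera calls.

## Task

Set up the small hand press for the next batch of pendants: flip the fence's cam lever fully up to free the fence, slide the fence along its rail until it bears flush against the preset stop, and flip the cam lever fully back down to lock it there. Then pull the press handle down to the end of its travel and let it spring back up. Do not disturb the other things on the table, and leave the press alone afterwards.

Things in the scene. Friction and masses are not known exactly. Their poses are not given: they have to be found in the camera images.
- press: Grey bench hand press, bolted down; base plate 170 (x) by 340 (y) by 18 mm, origin at its underside's centre; its -x faces the robot. A steel rail, 30 mm wide, top 38 mm above the table, runs along its y at x = -20 mm, y -160 to +70. Column and head, 218 mm tall, stand at x -40 to +83, y 95 to 155 mm.
- fence (a joint): Slide of the fence carriage along the press's +y, m; grows towards the stop and column; 0 to 0.14, but the stop ends it sooner. Carriage: aluminium block 56 (x) by 50 (y) mm, 20 to 46 mm above the table (lever cheeks and flanges to 71), with a thin arm at its +x side pointing at the anvil. Slides with 2 to 3 N when free; clamped to the rail while the cam lever is down.
- fence_face (a point): Point on the carriage's +y end face, the face that must meet the stop; 45 mm above the table, on the rail's centre line.
- stop_face (a point): Point on the preset stop's -y face, 45 mm above the table on the rail's centre line; flush when fence_face meets it. The stop is a dark steel block 46 (x) by 20 (y) mm, 20 to 56 mm above the table, with a brass screw 16 mm wide and 10 mm high on top; it is screwed fast to the rail and takes a push of 25 N.
- cam_lever (a joint): Angle of the cam lever, rad. 0 = fully down, fence locked (lever points to the press's -x, 8 degrees above level); 1.70 = fully up, fence free (15 degrees beyond upright, towards +x). Raising it works against a spring from about 0.5 rad on, with up to 8 N at its tip; lowering needs less. It stays where it is left, but between 0.6 and 1.1 rad it may drop back a little.
- cam_pivot (a point): Pivot of the cam lever, on the carriage, 55 mm above the table over the rail's centre line, 25 mm behind (-y of) fence_face. The lever swings in the upright plane through it square to the rail; it travels with the fence.
- cam_tip (a point): Centre of the grip at the free end of the cam lever, 85 mm from the pivot: a dark steel disc 24 mm across and 18 mm thick, its flat faces towards the press's +y and -y, on a steel bar 11 mm thick. Can be pinched on its flat faces from above, fingers pointing down, and led round its arc; it turns (and may slip a little) between the fingers.
- press_handle (a joint): Angle of the press handle, rad: 0 = up at rest, 1.2 = fully down against its stop. A spring returns it: from 3.5 N at the ball to about 10 N at the stop.
- handle_pivot (a point): Pivot of the press handle on the +y side of the head, 175 mm above the table. The handle swings in the upright plane through it square to the rail.
- handle_ball (a point): Centre of the black ball (30 mm across) at the end of the handle, 150 mm from handle_pivot. At rest the handle points to the press's -x and 40 degrees up; fully down it points 29 degrees below level. Can be pushed down from above with shut fingers.
- wire_spool: Bystander: clear spool of brass wire, 56 mm across, 22 mm high, lying flat in front of the press; origin at the centre of its underside.
- ring_block: Bystander: plaster display block 60 by 100 by 24 mm with three rings standing on it (to 39 mm), in front of the press; origin at the centre of its underside.
- pliers: Bystander: small pliers about 125 mm long and 12 mm high lying flat beside the press; origin at the joint, on the underside.
- mug: Bystander: white mug, 80 mm wide, 95 mm high; origin at the centre of its underside.
- camera: Bystander: black camera with lens, about 180 by 125 by 98 mm; origin at the centre of its body's underside.

How it is judged (in metres and radians):
On the way, in this order (a step that is already met when the one before it is completed fails the run):
1. the cam lever is flipped up, the fence free (value of joint cam_lever above 1.35 rad), for 0.05 s.
2. the fence is slid against the preset stop (distance between fence_face and stop_face below 0.0025 m and value of joint cam_lever above 0.9 rad), for 0.1 s.
3. the cam lever is flipped down, locking the fence against the stop (value of joint cam_lever below 0.12 rad and distance between fence_face and stop_face below 0.0025 m), for 0.2 s.
4. the press handle is pulled down to its stop (value of joint press_handle above 1.12 rad and value of joint cam_lever below 0.12 rad), for 0.05 s.
At the end, for the whole second after the job is handed in: The fence bears against the preset stop (within 2.5 mm), the cam lever is down and locked (within 0.12 rad), and the press handle, once pulled to its stop, is back up at rest (within 0.08 rad) (all of step 3 and value of joint press_handle below 0.08 rad and velocity of joint press_handle below 0.1 rad/s); the robot touches nothing.
It fails at once if a bystander (spool, ring block, pliers, mug or camera) is moved by more than 25 mm (distance of any of wire_spool, ring_block, pliers, mug, camera from where it was at the start of the episode above 0.025 m).
It also fails if it takes over 61 s, if anything falls off the work surface, if the arm or the gripper's body presses on something with over 40 N, if the wrist force passes 120 N, or if a joint passes its speed limit or range.

## Working session

There is one attempt and no reset: what is moved stays moved. The work goes in short steps, each a Python script; the robot and the scene stay as the last script left them, time stands still between calls to the robot, and variables do not carry over. Pictures are saved under pics/ and viewed, at most 10 in all, crops included, and the job is handed in when it is done.

```bash
ls; mkdir -p pics; cat > h.py <<'E'
import numpy as np, cv2
from workcell import *
def snap(n):
    c=camera(n); np.savez(f'{n}.npz',**{k:np.asarray(v) for k,v in c.items()}); return c
def pts(c):
    """world points for every pixel"""
    h,w=c['range_z'].shape
    K=np.array([[c['fx'],0,c['cx']],[0,c['fy'],c['cy']],[0,0,1]],float)
    u,v=np.meshgrid(np.arange(w),np.arange(h))
    n=cv2.undistortPoints(np.stack([u,v],-1).reshape(-1,1,2).astype(float),K,np.array(c['dist_coeffs'],float)).reshape(h,w,2)
    z=c['range_z']; T=np.array(c['cam_to_world'])
    d=np.stack([n[...,0],-n[...,1],-np.ones((h,w))],-1)
    P=(d*z[...,None])@T[:3,:3].T+T[:3,3]
    P[z==0]=np.nan
    return P,d@T[:3,:3].T,T[:3,3]
E
python3 - <<'E'
from h import *
for n in('scene','top'):
    c=snap(n); cv2.imwrite(f'pics/{n}0.png',c['image']); print(n,c['fx'],np.round(c['cam_to_world'],3).tolist(),(c['range_z']==0).mean())
s=read_state();print(s['time'],s['ft_force'],s['tool_rot'],grip_point_offset)
E
```

```text
pics
scene 541.4392410393249 [[-0.634, -0.55, 0.544, 1242.777], [0.773, -0.463, 0.433, 639.967], [0.014, 0.695, 0.719, 1087.907], [0.0, 0.0, 0.0, 1.0]] 0.004091796875
top 558.7578067528962 [[-0.023, 0.99, -0.141, 393.021], [-0.999, -0.026, -0.024, 80.326], [-0.027, 0.14, 0.99, 1277.879], [0.0, 0.0, 0.0, 1.0]] 0.0040071614583333335
0.1 [-0.75245483 -0.59042109 -0.12104581] [[ 9.42812435e-01  3.33323523e-01 -3.76644959e-04]
 [ 3.33323730e-01 -9.42812029e-01  8.77170793e-04]
 [-6.27237386e-05 -9.52552234e-04 -9.99999544e-01]] -18.700000000000003
```

View pics/scene0.png

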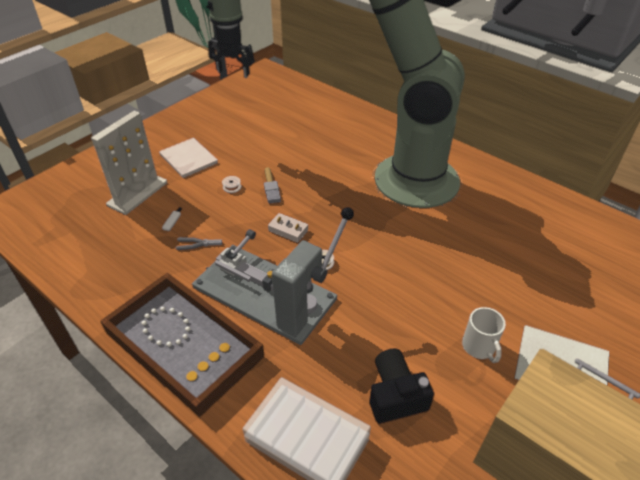

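View pics/top0.png

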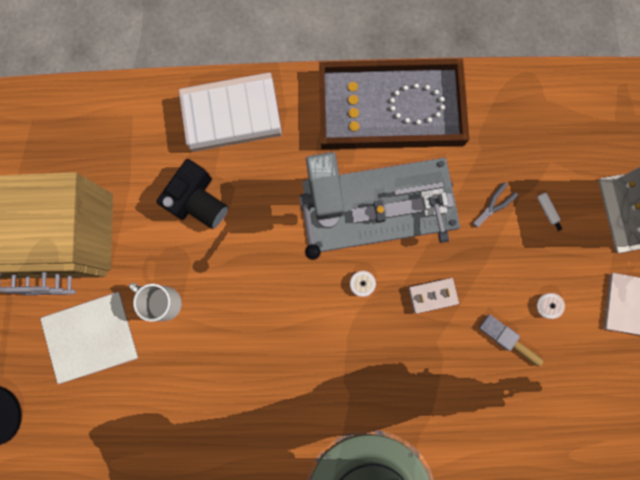

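The scene view shows the press at about (270,285), with its lever tip at (250,235) and the handle ball at (347,213). In the top view the column is at (322,185), the ball at (313,252), the carriage at (437,205), the lever tip at (444,237) and the stop with its brass screw at (380,210). The spool (362,284) and ring block (433,295) stand in front of the press.

```bash
python3 - <<'E'
from h import *
c=dict(np.load('top.npz')); P,d,o=pts(c)
r=P[140:265,290:480]
z=r[...,2]
for lo,hi in((12,24),(34,42),(52,60),(205,228)):
    m=(z>lo)&(z<hi); m=cv2.morphologyEx(m.astype(np.uint8),cv2.MORPH_OPEN,np.ones((2,2)))
    n,l,st,_=cv2.connectedComponentsWithStats(m)
    for i in range(1,n):
        if st[i,4]>25:
            q=r[l==i]; R=cv2.minAreaRect(q[:,:2].astype(np.float32)); print(lo,st[i],np.round(R[0],1),np.round(R[1],1),round(R[2],2),np.median(q[:,2]))
print('table',np.nanmedian(P[300:340,200:300,2]))
cv2.imwrite('pics/topc.png',cv2.resize(c['image'][145:265,295:465],None,fx=4.6,fy=4.6,interpolation=cv2.INTER_CUBIC))
c=dict(np.load('scene.npz'));cv2.imwrite('pics/scenec.png',cv2.resize(c['image'][200:340,185:365],None,fx=4.2,fy=4.2,interpolation=cv2.INTER_CUBIC))
E
```

```text
12 [  21   19  150   93 6603] [642.  -46.5] [158.2 338.2] 12.52 nan
12 [14 41  8 14 87] [676.3 121.5] [71.9 13.2] 9.22 18.87667554524137
34 [ 96  60  39  18 402] [637.3 -94.9] [29.2 84. ] 6.37 nan
34 [158  60   7   9  41] [ 645.5 -202.9] [16.1 18.5] 5.52 36.86322750803129
34 [ 63  67  25  16 264] [624.9  -4.5] [29.4 50.6] 5.37 nan
34 [ 30  78  20  10 101] [608.6  73. ] [16.6 44.8] 12.07 36.90855936287744
52 [106  44  48  12 183] [ 675.8 -133.5] [ 13.2 117.5] 11.97 nan
52 [86 60  9 10 56] [644.6 -40.5] [17.1 33.1] 33.3 56.79404424868517
52 [87 72 10  9 62] [617.1 -42.6] [15.7 22.6] 8.29 55.67339766054806
205 [  17   14   38   63 1774] [683.2  79.8] [177.1  70.4] 6.61 nan
205 [15 73  7 13 65] [601.4 118.9] [61.6 10.2] 6.47 217.1470059774333
table 0.19975030926207182
```

View pics/topc.png

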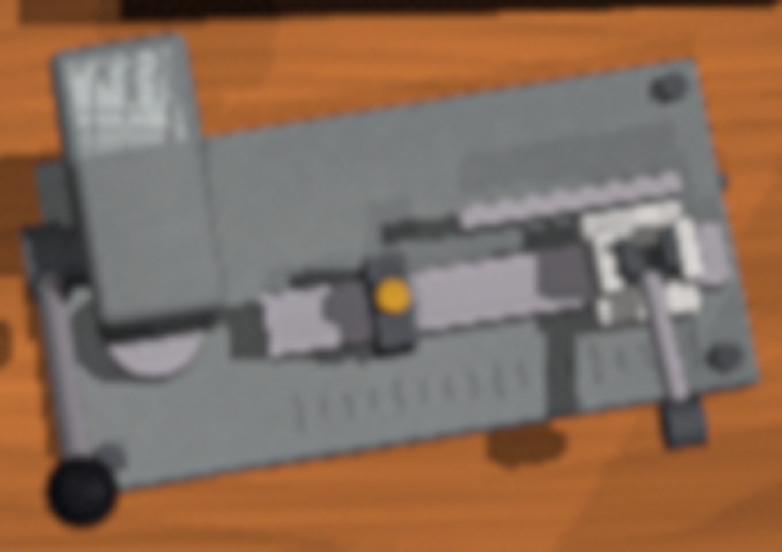

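View pics/scenec.png

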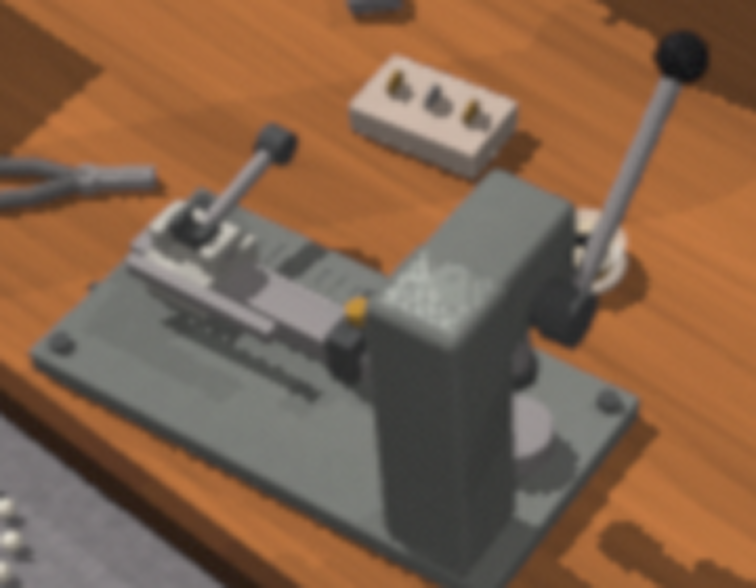

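The crops show the plate's -y corners at top-crop (693,60) and (755,382), and its front edge running to (120,488). The lever grip is at (685,422), the brass screw at (393,295), and the ball at (83,490).

```bash
python3 - <<'E'
from h import *
c=dict(np.load('top.npz')); P,d,o=pts(c)
def ray(x,y,z):
    u,v=x/4.6+295-.4,y/4.6+145-.4
    D=cv2.remap(d.astype(np.float32),np.float32([[u]]),np.float32([[v]]),cv2.INTER_LINEAR)[0,0]
    return o+D*(z-o[2])/D[2]
A,B,C=ray(693,60,18),ray(755,382,18),ray(120,488,18)
print('corners',A.round(1),B.round(1),C.round(1),'width',np.linalg.norm(A-B))
ey=(C-B)[:2]; print('yaw front',np.degrees(np.arctan2(-ey[0],ey[1]))); ex=(A-B)[:2]; print('yaw side',np.degrees(np.arctan2(ex[1],ex[0])))
# plate fit by depth/colour mask: edges of plate top
z=P[...,2]; m=np.zeros(z.shape,bool); m[145:260,295:470]=True
# front edge: per column, last row with z in 10..25
pp=[]
for u in range(335,432):
    if 400<u<412: pass
    col=[v for v in range(200,262) if 12<z[v,u]<24]
    if col: pp.append(P[max(col),u])
pp=np.array(pp); f=cv2.fitLine(pp[:,:2].astype(np.float32),cv2.DIST_HUBER,0,.01,.01).ravel(); print('front line yaw',np.degrees(np.arctan(-f[0]/f[1])),f)
yaw=np.arctan(-f[0]/f[1])
print('screw',ray(393,295,66),'tip',ray(685,422,70))
# all points in press frame (origin from corner B)
R=np.array([[np.cos(yaw),-np.sin(yaw)],[np.sin(yaw),np.cos(yaw)]])
O=(B[:2]-R@np.array([-85,-170])); print('origin',O)
np.savez('press.npz',O=O,yaw=yaw)
for n in('top','scene'):
    c=dict(np.load(n+'.npz')); P,d,o=pts(c); q=P.reshape(-1,3); q=q[np.isfinite(q).all(1)]; L=(q[:,:2]-O)@R
    def st(name,m): print(n,name,m.sum(),[(np.percentile(a[m],[2,50,98]).round(1)).tolist() for a in(L[:,0],L[:,1],q[:,2])] if m.sum() else '')
    st('tip',(L[:,0]<-85)&(L[:,0]>-135)&(abs(L[:,1]+110)<60)&(q[:,2]>50)&(q[:,2]<90))
    st('carr',(abs(L[:,0]+20)<20)&(L[:,1]<-50)&(L[:,1]>-170)&(q[:,2]>41)&(q[:,2]<80))
    st('stop',(abs(L[:,0]+20)<35)&(abs(L[:,1])<50)&(q[:,2]>50)&(q[:,2]<60))
    st('screw',(abs(L[:,0]+20)<35)&(abs(L[:,1])<50)&(q[:,2]>62)&(q[:,2]<75))
    st('ball',(L[:,0]<-80)&(L[:,0]>-200)&(L[:,1]>90)&(L[:,1]<220)&(q[:,2]>240))
    st('head',(q[:,2]>210)&(q[:,2]<224)&(abs(L[:,1]-125)<50)&(abs(L[:,0])<120))
    st('plate',(q[:,2]>14)&(q[:,2]<22)&(abs(L[:,1])<200)&(abs(L[:,0])<120))
    if n=='scene':
        st('spool/ring',(q[:,2]>18)&(q[:,2]<45)&(abs(L[:,1])<200)&(L[:,0]<-120)&(L[:,0]>-230))
E
```

```text
corners [ 757.6 -198.9   18. ] [ 591.8 -220.    18. ] [547.1  96.5  18. ] width 167.17323932726552
yaw front 8.023770750304369
yaw side 7.255201272670725
front line yaw 8.037258 [ 1.3981703e-01 -9.9017733e-01  5.6944775e+02 -5.6578293e+01]
screw [631.02374026 -37.2270785   66.        ] tip [ 565.2304714  -173.08839954   70.        ]
origin [652.1550086 -39.8247028]
top tip 128 [[-115.6, -103.7, -86.6], [-127.4, -117.3, -109.2], [60.4, 74.6, 81.7]]
top carr 448 [[-39.2, -22.9, -1.1], [-147.3, -116.8, -59.0], [41.4, 60.4, 71.6]]
top stop 172 [[-42.6, -14.5, 13.6], [-47.8, 3.9, 14.8], [51.1, 55.6, 59.1]]
top screw 39 [[-26.7, -19.4, -12.8], [-1.8, 4.6, 11.0], [62.4, 66.8, 70.6]]
top ball 269 [[-128.0, -113.2, -82.0], [152.7, 165.5, 178.4], [250.7, 280.6, 288.4]]
top head 1803 [[-40.0, 18.4, 76.9], [93.3, 121.5, 161.8], [212.5, 217.7, 222.1]]
top plate 6069 [[-82.8, 4.4, 81.2], [-169.4, -12.1, 155.4], [14.3, 18.0, 21.7]]
scene tip 89 [[-114.3, -100.4, -86.0], [-128.7, -116.4, -108.7], [59.1, 72.2, 81.1]]
scene carr 318 [[-36.6, -15.5, -2.2], [-142.0, -113.5, -64.3], [41.3, 58.3, 71.9]]
scene stop 81 [[-40.3, -3.5, 14.2], [-47.9, 3.1, 15.1], [50.2, 55.4, 59.2]]
scene screw 24 [[-27.3, -18.7, -12.4], [-1.6, 5.0, 11.8], [62.5, 65.3, 68.9]]
scene ball 208 [[-122.7, -104.2, -81.5], [155.5, 168.7, 179.7], [248.4, 275.0, 287.8]]
scene head 1182 [[-46.1, 25.7, 81.5], [95.1, 125.5, 167.9], [211.0, 217.7, 221.6]]
scene plate 3340 [[-81.1, 34.5, 84.2], [-166.3, -26.8, 164.0], [14.5, 18.1, 21.6]]
scene spool/ring 425 [[-228.7, -208.3, -166.3], [-130.3, -72.2, 93.1], [18.6, 23.8, 37.5]]
```

```bash
cat >> h.py <<'E'
p=np.load('press.npz') if __import__('os').path.exists('press.npz') else None
O,yaw=p['O'],float(p['yaw']); cs,sn=np.cos(yaw),np.sin(yaw)
R=np.array([[cs,-sn],[sn,cs]])
ORI=np.array([[cs,sn,0],[sn,-cs,0],[0,0,-1.]])   # tool x=press x, y=-press y, z down
def W(x,y,z): return np.r_[O+R@np.array([x,y]),z]
def L(): e=np.array(read_state()['eef_pos']); return np.r_[R.T@(e[:2]-O),e[2]]
def tip(a,y,r=85): t=a+np.radians(8); return W(-20-r*np.cos(t),y,55+r*np.sin(t)-19)
def show(s=''): r=read_state(); print(s,'t',round(r['time'],2),'press-xyz',L().round(1),'F',np.round(r['ft_force'],1),'gap',round(r['finger_gap'],1))
E
python3 - <<'E'
from h import *
a=tip(0,-118); movep(a+[0,0,90],ORI); show()
print(movel(a,max_speed=120,guard=8)); show()
clamp(); show('clamped')
for t in np.linspace(.2,1.0,5): movel(tip(t,-118),max_speed=100); show(round(t,2))
c=snap('scene'); cv2.imwrite('pics/s1.png',cv2.resize(c['image'][120:340,150:400],None,fx=3,fy=2.7))
E
```

```text
t 2.11 press-xyz [-104.5 -119.1  138. ] F [-0.4 -0.1 -0.6] gap 85.4
False
 t 3.01 press-xyz [-103.8 -118.2   48.5] F [0.6 0.3 1.2] gap 85.5
clamped t 3.63 press-xyz [-104.2 -119.6   48.2] F [-0.8 -7.6  3.2] gap 17.1
0.2 t 3.95 press-xyz [-100.3 -119.6   64.8] F [-1.2 -7.3  3. ] gap 17.2
0.4 t 4.27 press-xyz [ -93.2 -119.6   80.2] F [-1.3 -7.9  3.6] gap 17.1
0.6 t 4.58 press-xyz [ -83.2 -119.6   93.6] F [-2.5 -7.8  5. ] gap 17.1
0.8 t 4.9 press-xyz [ -70.9 -119.4  104.7] F [-0.8 -5.7  2.5] gap 17.4
1.0 t 5.22 press-xyz [ -56.5 -118.4  113. ] F [-5.4 -3.2  2.1] gap 16.8
```

View pics/s1.png

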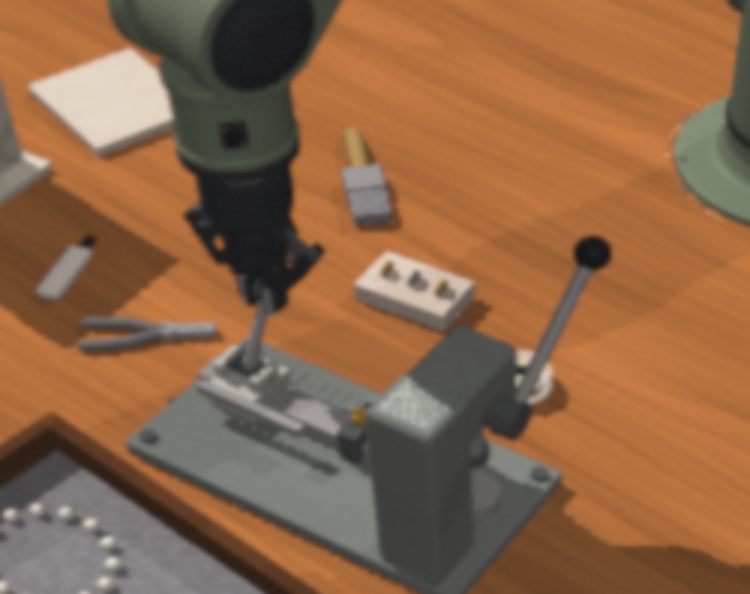

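The picture shows the fingers at about (262,295) still holding the grip, with the lever part-way up. I'll continue the arc and then slide.

```bash
python3 - <<'E'
from h import *
for t in np.linspace(1.13,1.66,5): movel(tip(t,-119),max_speed=100); show(round(t,2))
wait(.2); show()
print(movel(tip(1.66,-45),max_speed=60)); show('slide')
print(movel(tip(1.66,-20),max_speed=25,guard=12)); show('contact'); wait(.3); show()
c=snap('scene'); cv2.imwrite('pics/s2.png',cv2.resize(c['image'][120:340,150:400],None,fx=3,fy=2.7))
E
```

```text
1.13 t 5.53 press-xyz [ -46.1 -119.1  116.8] F [-6.2 -0.7  0.9] gap 16.6
1.26 t 5.79 press-xyz [ -34.8 -119.   119.4] F [-4.7 -0.9 -1.6] gap 16.6
1.4 t 6.06 press-xyz [ -23.6 -118.9  120.5] F [-3.6 -1.6 -3.2] gap 16.8
1.53 t 6.33 press-xyz [ -12.3 -119.   120.3] F [-5.6 -1.5 -2.1] gap 16.6
1.66 t 6.59 press-xyz [  -0.9 -119.   118.7] F [-3.8 -1.1 -0.9] gap 16.4
 t 6.79 press-xyz [  -1.2 -119.   118.7] F [-5.2 -0.8 -1.7] gap 16.7
False
slide t 8.18 press-xyz [ -1.1 -44.8 118.7] F [-4.9  0.2 -0.8] gap 16.8
True
contact t 8.85 press-xyz [ -1.6 -30.8 118.7] F [-1.1 -3.6  5.9] gap 16.7
 t 9.15 press-xyz [ -1.6 -30.7 118.7] F [-1.1 -3.9  6.3] gap 16.2
```

View pics/s2.png

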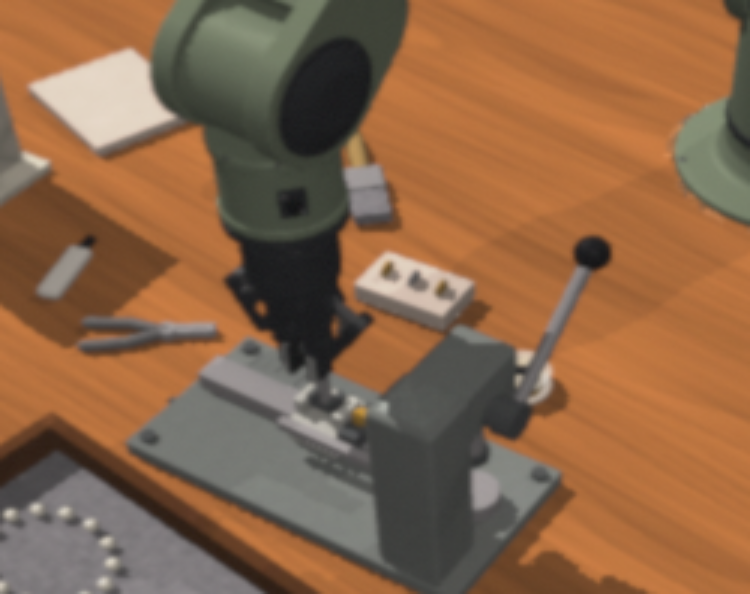

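The picture shows the fence against the stop beside the brass screw at (360,415), which fits the expected contact at y = -30.4. I'll press slightly harder, then lower the lever.

```bash
python3 - <<'E'
from h import *
y=L()[1]
for k in range(4):
    y+=.3; movel(tip(1.66,y),max_speed=10,guard=8); show('press %.1f'%y)
    if read_state()['ft_force'][1]<-10: break
wait(.15)
for t in np.r_[np.linspace(1.5,.1,9),-.03]: movel(tip(t,y),max_speed=100,guard=30); show(round(t,2))
wait(.2); show()
c=snap('scene'); cv2.imwrite('pics/s3.png',cv2.resize(c['image'][120:340,150:400],None,fx=3,fy=2.7))
E
```

```text
press -30.4 t 9.41 press-xyz [ -1.7 -30.9 118.6] F [-1.3 -0.7  6.9] gap 16.7
press -30.1 t 9.63 press-xyz [ -1.7 -30.9 118.6] F [-2.  -2.   7.6] gap 17.1
press -29.8 t 9.86 press-xyz [ -1.7 -30.9 118.6] F [-0.8 -1.2  6.9] gap 16.7
press -29.5 t 10.09 press-xyz [ -1.7 -30.9 118.6] F [-1.  -1.2  6.8] gap 16.9
1.5 t 10.52 press-xyz [-14.2 -30.7 120.6] F [ 3.5 -6.3 -5.5] gap 16.5
1.32 t 10.82 press-xyz [-28.8 -30.7 120.6] F [ 0.8 -5.6 -1.8] gap 16.4
1.15 t 11.12 press-xyz [-43.2 -30.7 118. ] F [ 0.  -7.1  3. ] gap 16.0
0.98 t 11.42 press-xyz [-57.2 -30.6 112.7] F [-1.3 -6.7  4. ] gap 16.6
0.8 t 11.72 press-xyz [-69.8 -30.6 105. ] F [-0.5 -5.7  2.6] gap 16.2
0.62 t 12.02 press-xyz [-80.7 -30.6  95.2] F [ 0.4 -6.7  2.7] gap 16.8
0.45 t 12.32 press-xyz [-89.8 -30.6  83.6] F [ 1.1 -6.4  2.3] gap 16.8
0.28 t 12.62 press-xyz [-97.  -30.6  70.4] F [ 3.6 -7.3 -0.4] gap 16.4
0.1 t 12.92 press-xyz [-101.7  -30.6   56.2] F [ 3.2 -6.3 -0.8] gap 16.7
-0.03 t 13.12 press-xyz [-102.3  -31.2   47.9] F [-9.3  1.8 45.9] gap 16.7
 t 13.32 press-xyz [-102.2  -31.2   48. ] F [-8.1 -0.1 39.8] gap 17.0
```

View pics/s3.png

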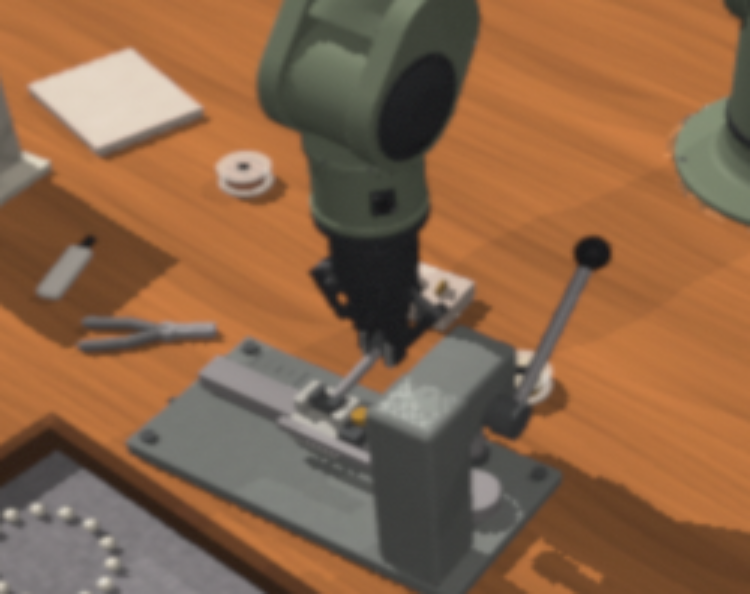

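The picture shows the lever down at (365,365), and the 40 N reaction means it is hard on its end stop. I'll release it, back off, then check the lever, fence and handle geometry.

```bash
python3 - <<'E'
from h import *
movel(tip(-.01,L()[1]),max_speed=20); show()
open_gripper(); l=L(); movel(W(l[0],l[1],160)); show()
movel(W(-200,l[1],330)); clamp(); show()
for n in('top','scene'):
    c=snap(n); P,d,o=pts(c); q=P.reshape(-1,3); q=q[np.isfinite(q).all(1)]; l=(q[:,:2]-O)@R
    def st(name,m): print(n,name,m.sum(),[(np.percentile(a[m],[2,50,98]).round(1)).tolist() for a in(l[:,0],l[:,1],q[:,2])] if m.sum() else '')
    st('tip',(l[:,0]<-88)&(l[:,0]>-135)&(abs(l[:,1]+30)<40)&(q[:,2]>50)&(q[:,2]<100))
    st('ball',(l[:,0]<-80)&(l[:,0]>-160)&(l[:,1]>90)&(l[:,1]<220)&(q[:,2]>255)&(q[:,2]<310))
    st('hub',(l[:,0]<40)&(l[:,0]>-60)&(l[:,1]>158)&(l[:,1]<220)&(q[:,2]>150)&(q[:,2]<210))
    cv2.imwrite(f'pics/{n}4.png',cv2.resize(c['image'][145:265,295:465] if n=='top' else c['image'][200:340,185:365],None,fx=4.2,fy=4.2,interpolation=cv2.INTER_CUBIC))
E
```

```text
t 13.62 press-xyz [-102.2  -31.1   48.6] F [-0.1  0.1 25.3] gap 16.5
 t 15.2 press-xyz [-104.7  -31.1  159.3] F [-0.6  0.2 -0.2] gap 85.1
 t 17.42 press-xyz [-200.   -31.2  330. ] F [-0.7 -0.2  0.8] gap 0.1
top tip 114 [[-115.7, -104.3, -89.5], [-39.1, -29.7, -21.0], [61.7, 76.2, 82.2]]
top ball 252 [[-128.2, -113.8, -87.6], [152.7, 165.4, 178.5], [255.8, 281.2, 288.4]]
top hub 171 [[-33.9, -6.7, 14.4], [158.4, 166.2, 174.0], [180.3, 191.8, 209.0]]
scene tip 84 [[-113.6, -100.2, -90.6], [-38.2, -25.3, -19.4], [58.1, 73.9, 80.8]]
scene ball 182 [[-122.9, -105.7, -88.6], [156.0, 168.9, 180.1], [255.9, 277.2, 287.5]]
scene hub 237 [[-34.7, -1.2, 16.6], [159.0, 169.4, 175.7], [162.2, 189.2, 208.8]]
```

View pics/scene4.png

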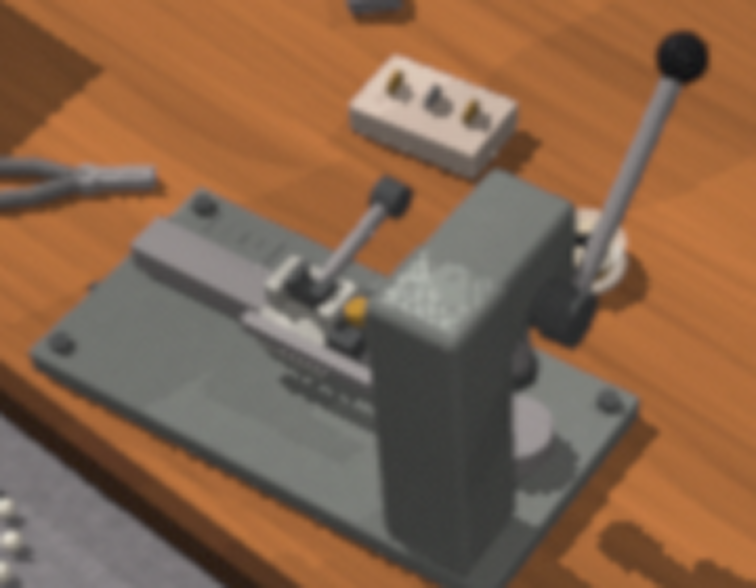

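The picture shows the fence against the stop with the lever down; its grip is at (390,195), with the same height profile as at the start, and it has moved 88 mm. The ball is at press (-113,166,271), so the handle pivot is at x ≈ +2. Next I'll pull the handle.

```bash
cat > hd.py <<'E'
from h import *
def hb(a,dz=15,px=2,y=166): t=np.radians(40)-a; return W(px-150*np.cos(t),y,175+150*np.sin(t)+dz)
movel(hb(0,60),ORI); show()
movel(hb(0,17),max_speed=80); show()
for a in np.linspace(.1,1.2,12):
    if movel(hb(a),max_speed=110,guard=35): print('guard')
    show(round(a,2))
g=movel(hb(1.2,9),max_speed=40,guard=20); show(('end',g)); wait(.2); show()
c=snap('scene'); cv2.imwrite('pics/s5.png',cv2.resize(c['image'][200:340,185:365],None,fx=4.2,fy=4.2))
E
python3 hd.py
```

```text
t 19.1 press-xyz [-113.1  165.2  331.5] F [-0.2 -0.7  0.4] gap 0.1
 t 19.78 press-xyz [-112.7  166.   288.7] F [0.5 0.6 0.3] gap -0.1
0.1 t 20.08 press-xyz [-121.9  166.2  275. ] F [-1.8 -0.6  6.2] gap -0.2
0.2 t 20.37 press-xyz [-129.4  166.1  262.4] F [-3.2  0.2  6. ] gap -0.1
0.3 t 20.65 press-xyz [-135.7  166.   248.8] F [-1.9  0.3  6.8] gap -0.2
0.4 t 20.93 press-xyz [-140.8  166.   234.8] F [-1.9 -0.1  5.8] gap 0.0
0.5 t 21.22 press-xyz [-144.5  166.   220.3] F [-2.7  0.4  5.6] gap -0.2
0.6 t 21.5 press-xyz [-146.7  166.   205.5] F [-1.2 -0.4  6.5] gap -0.1
0.7 t 21.78 press-xyz [-147.5  166.   190.6] F [0.4 0.  5.8] gap 0.2
0.8 t 22.07 press-xyz [-146.7  166.   175.6] F [-0.3 -0.1  6.7] gap 0.4
0.9 t 22.35 press-xyz [-144.4  166.   160.9] F [ 0.2 -0.3  7. ] gap -0.3
1.0 t 22.63 press-xyz [-140.7  166.   146.4] F [ 1.  -0.7  8.2] gap 0.1
1.1 t 22.92 press-xyz [-135.4  166.1  132.4] F [ 0.7 -0.3  9.4] gap 0.2
1.2 t 23.2 press-xyz [-128.9  166.   119. ] F [-0.2  1.  10.3] gap -0.1
('end', True) t 23.41 press-xyz [-127.6  166.1  115.9] F [-11.6  -3.   38.9] gap 0.0
 t 23.61 press-xyz [-127.8  166.   116.2] F [-9.  -2.5 33. ] gap 0.3
```

View pics/s5.png

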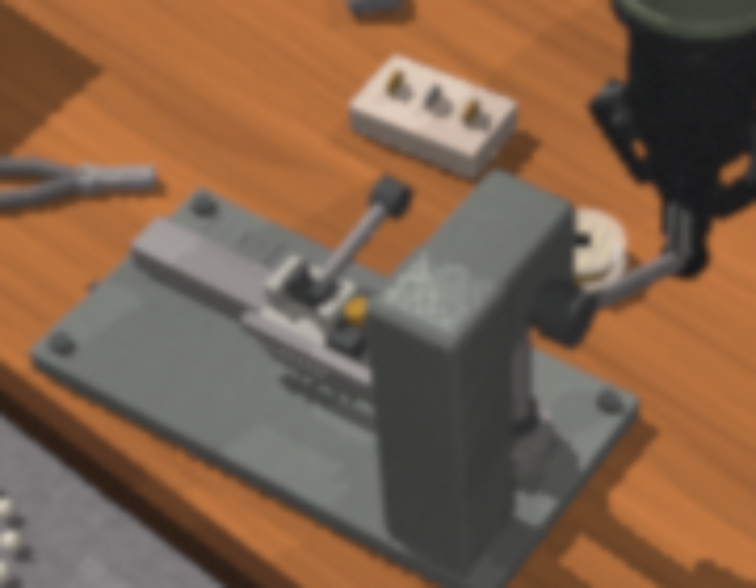

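The picture shows the ball held down at (690,258) with the ram lowered, and the 33–39 N reaction confirms the handle is on its stop. I'll let it back up along the arc.

```bash
python3 - <<'E'
from h import *
def hb(a,dz=16,px=2,y=166): t=np.radians(40)-a; return W(px-150*np.cos(t),y,175+150*np.sin(t)+dz)
for a in np.linspace(1.1,0,8): movel(hb(a),max_speed=140)
show(); movel(hb(0,110)); movel(W(-220,100,390)); wait(.5); show()
for n in('top','scene'):
    c=snap(n); P,d,o=pts(c); q=P.reshape(-1,3); q=q[np.isfinite(q).all(1)]; l=(q[:,:2]-O)@R
    def st(name,m): print(n,name,m.sum(),[(np.percentile(a[m],[2,50,98]).round(1)).tolist() for a in(l[:,0],l[:,1],q[:,2])] if m.sum() else '')
    st('tip',(l[:,0]<-88)&(l[:,0]>-135)&(abs(l[:,1]+30)<40)&(q[:,2]>50)&(q[:,2]<100))
    st('ball',(l[:,0]<-80)&(l[:,0]>-160)&(l[:,1]>90)&(l[:,1]<220)&(q[:,2]>255)&(q[:,2]<310))
cv2.imwrite('pics/s6.png',c['image'])
E
```

```text
t 26.17 press-xyz [-113.   166.   287.7] F [-0.5  0.6 -0.6] gap 0.1
 t 28.43 press-xyz [-220.   100.1  390. ] F [-0.1  1.1 -0.3] gap 0.2
top tip 0 
top ball 219 [[-128.2, -112.3, -87.9], [154.6, 166.9, 178.6], [256.2, 281.4, 288.9]]
scene tip 82 [[-112.9, -100.2, -90.5], [-38.8, -25.5, -19.6], [57.4, 73.8, 81.6]]
scene ball 183 [[-122.7, -105.2, -86.5], [156.2, 168.9, 180.2], [256.2, 276.5, 287.7]]
```

View pics/s6.png

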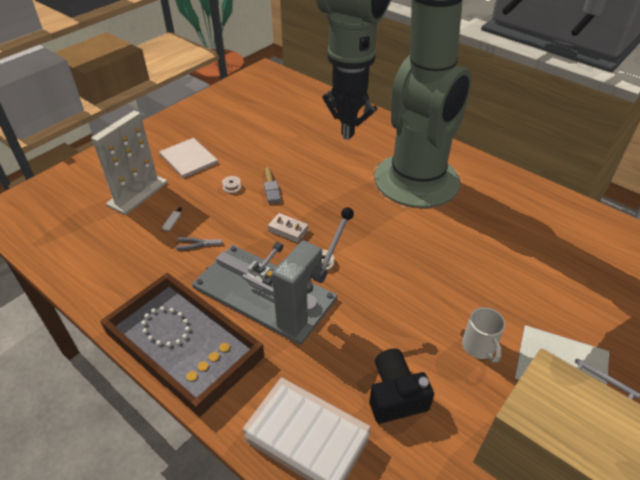

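The picture shows the handle ball back at rest at (347,213), the lever down at (278,247), the bystanders unmoved and the arm clear.

```bash
python3 -c "
from workcell import *
print(finish_job())"
```

```text
the job is handed in; nothing more can be done
None
```

I handed the job in at about 28 s of the 61 s: the fence is locked against the stop, the handle was pulled to its stop and is back up at rest, and nothing else visibly moved; no verdict came back.

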